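# Collect the noodle-press discs on the skewer

## Task

Take the skewer out of its stand by the handle, thread it through all three holed discs in the slanting drying rack and lift them off together, without touching the discs with the gripper. Then lay the loaded skewer back in both notches of the stand the way it lay before, with the three discs hanging between the posts, and let go. Let no disc fall to the bench and do not disturb the other things on it.

Things in the scene. Friction and masses are not known exactly. Their poses are not given: they have to be found in the camera images.
- rack: fixed wooden drying rack in which the three holed discs stand one behind the other, leaning back towards its -x. Origin under its post on the bench, z up. Base board 130 x 100 x 14 mm, from x = -35 to 95 mm, trough about 210 mm high with the discs.
- rack_axis (a point): point 175 mm above the rack's origin on the discs' common axis (also disc1's centre), axes as the rack's. The axis climbs at 28 degrees towards the rack's +x: direction (cos 28, 0, sin 28). The discs stand in a V-trough and lean on pairs of fins that leave the middle 31 mm open and end 8 mm above the disc centres. They come out square to the axis, up and towards -x, clear after 45 mm.
- stand: fixed wooden stand in which the skewer lies level, tip towards the stand's +x. Base board 270 (x) x 80 x 14 mm with two posts ending in upward-open V-notches (90 degrees, 40 mm wide at the mouth, 10 mm thick along x), sides up to 100 mm above the bench. Origin under the board's centre. The skewer rests with its axis at y = 0, 85 mm above the bench, skewer_grip at x = -63 mm.
- rear_notch (a point): stand's rear notch, x = -115 mm: the point on the resting skewer's axis there; it carries the rear of the handle
- tip_notch (a point): stand's other notch, x = +109 mm: the point on the resting skewer's axis there; it carries the shaft near the tip
- skewer: loose skewer, 271 mm long, about 80 g, x axis along it towards the tip; origin on the axis at the grip point. Round wooden handle, 18 mm diameter, x = -75 to 40 mm; guard collar, 28 mm diameter, 40 to 46 mm; straight steel shaft, 7 mm diameter, 46 mm to the rounded tip at 196 mm. Discs cannot pass the guard, so they stay on while the tip points up or the skewer is level.
- skewer_grip (a point): point on the axis of the skewer's handle where it is well gripped, 40 mm behind the guard; x axis towards the tip
- skewer_tip (a point): the tip of the skewer
- disc0: loose aluminium noodle-press disc, 62 mm diameter, 5 mm thick, one round hole of 22 mm in the middle, 36 g; disc0 is the lowest (first met by the skewer) one in the rack; its z axis is the axis of the hole, in the rack pointing up along the rack's rising axis; origin on the hole's axis at the lower face
- disc0_mid (a point): centre of the hole of disc0, half-way through its thickness; z along the hole's axis. Neighbouring discs in the rack stand 16 mm apart along the axis
- disc1: loose aluminium noodle-press disc, 62 mm diameter, 5 mm thick, one round hole of 22 mm in the middle, 36 g; disc1 is the middle one in the rack; its z axis is the axis of the hole, in the rack pointing up along the rack's rising axis; origin on the hole's axis at the lower face
- disc1_mid (a point): centre of the hole of disc1, half-way through its thickness; z along the hole's axis. Neighbouring discs in the rack stand 16 mm apart along the axis
- disc2: loose aluminium noodle-press disc, 62 mm diameter, 5 mm thick, one round hole of 22 mm in the middle, 36 g; disc2 is the highest (last) one in the rack; its z axis is the axis of the hole, in the rack pointing up along the rack's rising axis; origin on the hole's axis at the lower face
- disc2_mid (a point): centre of the hole of disc2, half-way through its thickness; z along the hole's axis. Neighbouring discs in the rack stand 16 mm apart along the axis
- dish: wide clay grinding dish, 200 mm across, 60 mm high; bystander; origin under its centre
- pestle: wooden pestle standing on its thick end, 54 mm across, 155 mm high; bystander; origin under its centre
- pink_bowl: pink plastic bowl, 150 mm across, 60 mm high; bystander; origin under its centre
- ladle: stainless steel ladle lying on the bench, 275 mm long, up to 40 mm high; bystander; origin under its bowl, the handle lies along its +x
- spoon: spoon lying on the bench, under 25 mm high, under 220 mm long, along its x; bystander; origin about its middle
- blank: blank aluminium disc without a hole, lying flat on the bench, 62 mm across, 5 mm thick; bystander; origin under its centre
- jar: closed glass jar, 72 mm across, 100 mm high; bystander; origin under its centre

How it is judged:
By the outcome, as a careful person would: the job done as asked, in the order asked, and still so for the second after the job is handed in, with the robot touching nothing.
It also fails if it takes over 51 s, if anything falls off the work surface, if the arm or the gripper's body presses on something with over 40 N, if the wrist force passes 120 N, or if a joint passes its speed limit or range.

## Robot

A 6-joint arm with a two-finger parallel gripper is mounted at the origin on the work surface. World frame = base frame: x ahead of the robot, y to its left, z up, the work surface at z = 0. Lengths are in m, angles in rad, forces in N, time in s.
With the tool pointing down it reaches from about 0.25 to 0.725 m from the base axis. Payload 4 kg.
Tool frame: the origin (TCP) lies midway between the tips of the shut fingers; the grasp point (between the pads) lies 19 mm behind it; z points along the fingers, y is the direction in which the jaws open and shut (so a half turn about z gives the same grasp; the last joint's range is limited). The gripper opens to 85 mm and grips with 20 to 120 N. Pads are 22 mm wide; open, the fingers measure 114 mm over their backs; the gripper's body (76 mm by 85 mm) begins 54 mm behind the grasp point. The pads swing forward as they close: fully open they stand 13 mm farther back than shut.
Start: joints at [-1.319, 0.241, 0.005, 1.335, 0, 1.571], TCP at [0.125, -0.484, 0.231] pointing down, gripper open.
Joint ranges: [-2.72, 2.72], [-1.05, 1.87], [-1.09, 1.28], [-1.99, 2.15], [-1.42, 1.44], [-3.14, 3.14]. Speed limits (rad/s): [2.79, 2.79, 3.14, 3.14, 3.14, 3.14].

## Interface

Orientations are given as a unit quaternion [x, y, z, w].
In Python, from workcell import monitor, cams, order gives the robot as it stands.
- The arm moves only by the tool send_rows, never from a script. Its argument "moves" is a list of rows, each a list of 4 numbers: the shift along the tool's x, y, z as a fraction of full scale, then the turn about the tool's z as a fraction of full scale. A call has 1 to 20 rows; each row shifts and turns the commanded pose from where the row before left it, along the tool's axes as they then stand; what a row does not reach is not made up. Full scale, the value 1, is 100 cm for a shift and 0.1 rad for a turn. A row lasts 1/10 s, in which the tool goes at most 50 mm and 8.59 degrees, less where a joint would pass 70% of its speed; a pose out of reach is approached as far as the arm can. A call with a number of a shift or a turn outside -1 to 1 is refused whole. A call with a gripper value outside its range is refused whole. "claw" is the gripper's target within -1 to 1 (fully open at 1, half-way at 0, shut at -1), set as the call begins (left out, the last holds). The fingers move at their own pace and stop on an object; the grip force is fixed at half the most. Time passes only in rows, so rows that do not move let the fingers close. It gives the time, the measured TCP pose, the force and the opening at its end, in the units of the state.
- monitor.get_obs(): the state, without advancing time (a new reading comes with each control period).
- cams.camera(name): name is "scene" or "top" or "wrist"; returns (picture, depth): 384x512x3 uint8, blue, green, red; 384x512 float32, m along the optical axis (not along the pixel's ray), 0 where there is no reading.
- cams.camera_info(name): a dict with "intrinsics" (3x3 intrinsics, pixels), "T" (4x4, takes a point from camera to world coordinates); the wrist camera has in their place "mount" (4x4, takes a point from camera to tool coordinates, whose origin is the TCP and whose axes are the flange's). Camera axes: x right, y up, looking along -z (the intrinsics and any distortion apply to the point x, -y, -z); pixel columns grow to the right and rows downward; lengths in m; the calibration is good to about 2 mm. A picture is of the moment at which its call begins: read the wrist's pose just before it. camera_info takes no time and is no camera call.
- order.job_done(): hands the job in, once; it reports no verdict.
The state is a dict: "clock": time; "joint_pos": joint angles; "joint_vel": joint speeds; "tau": joint torques, N m; "eef_pos": TCP position; "tool_rot": TCP orientation; "ft_force": force on the tool from outside, world axes, zero at the start; "ft_torque": the same for the moment, N m; "grip_width": finger opening in m.
Only numpy, scipy, OpenCV 4.12 (cv2) and the standard library are available. Lean on these libraries where they do the work, as an engineer would, in place of code of your own. Each camera call takes 0.05 s, during which the arm holds its last target.

## Working session

There is one attempt and no reset: what is moved stays moved. The work goes in short steps, Python scripts to look and compute and a tool call to move; the robot and the scene stay as the last step left them, time stands still between calls to the robot, and variables do not carry over. Pictures are saved under pics/ and viewed, and the job is handed in when it is done.

Besides the shell and the picture viewer there is one more tool, called after ">>>" by a JSON object that holds its "op" and its "data". send_rows: Moves the arm, as the interface text tells. Its arguments: {"type":"object","properties":{"moves":{"type":"array","items":{"type":"array","items":{"type":"number","minimum":-1,"maximum":1}}},"claw":{"type":"number"}},"required":["moves"]}

```bash
ls; mkdir -p pics; python3 - <<'E'
from workcell import monitor, cams, order
import cv2, numpy as np
print(monitor.get_obs())
for n in ["scene","top","wrist"]:
    p,d=cams.camera(n); cv2.imwrite(f"pics/{n}0.png",p); np.save(f"{n}0.npy",d)
    print(n,cams.camera_info(n))
E
```

```text
pics
{'clock': 0.0, 'joint_pos': array([-1.31899360e+00,  2.41401677e-01,  3.75194042e-03,  1.33519200e+00,
       -2.80089079e-05,  1.57081396e+00]), 'joint_vel': array([-2.48055587e-03,  3.32906034e-04, -8.87234979e-05, -9.86939699e-04,
        4.78491222e-04, -1.25808800e-03]), 'tau': array([ 1.09901550e-03, -3.72320402e+01,  2.52407420e+01,  1.70290272e-02,
       -5.29603403e-05, -3.20440549e-06]), 'eef_pos': array([ 0.12441353, -0.48363843,  0.23042917]), 'tool_rot': array([ 9.92085473e-01,  1.25560218e-01, -1.42322460e-04, -1.01284940e-03]), 'ft_force': array([0.42299621, 0.55370677, 0.15522075]), 'ft_torque': array([-0.02765501, -0.05041191, -0.03637775]), 'grip_width': 0.08504074086035594}
scene {'intrinsics': array([[423.03093199,   0.        , 251.1082898 ],
       [  0.        , 423.03093199, 196.23748164],
       [  0.        ,   0.        ,   1.        ]]), 'T': array([[ 0.74435863, -0.53877445,  0.39452796,  1.10028092],
       [ 0.66753259,  0.5842534 , -0.46157144, -0.61555614],
       [ 0.0181786 ,  0.60693496,  0.79454357,  1.14997081],
       [ 0.        ,  0.    
[... 382 characters left out ...]
,
       [-1.02596364e-03,  1.99540194e-01,  9.79889105e-01,
         1.57220660e+00],
       [ 0.00000000e+00,  0.00000000e+00,  0.00000000e+00,
         1.00000000e+00]])}
wrist {'intrinsics': array([[290.00124099,   0.        , 249.02582396],
       [  0.        , 290.00124099, 191.5321422 ],
       [  0.        ,   0.        ,   1.        ]]), 'mount': array([[ 7.36065175e-04,  9.45330978e-01,  3.26111637e-01,
         8.34246428e-02],
       [ 9.99999419e-01, -4.39200224e-04, -9.83942714e-04,
        -1.00938913e-04],
       [-7.86923224e-04,  3.26112172e-01, -9.45330753e-01,
        -1.43099019e-01],
       [ 0.00000000e+00,  0.00000000e+00,  0.00000000e+00,
         1.00000000e+00]])}
```

View pics/scene0.png

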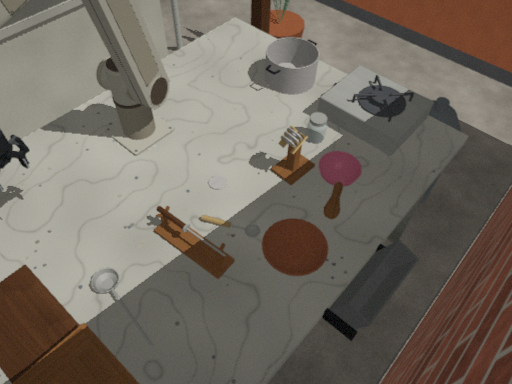

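View pics/top0.png

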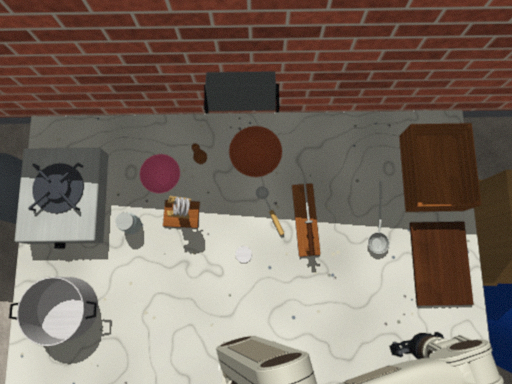

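View pics/wrist0.png

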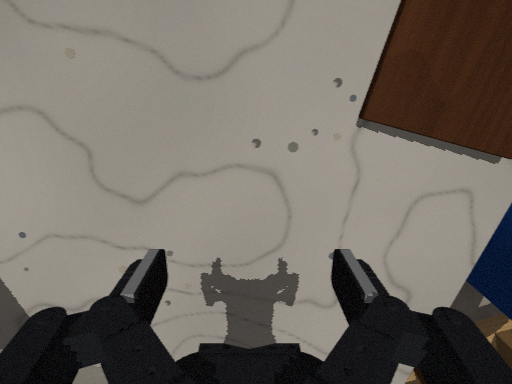

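The scene image shows the stand (about (195,240)) and the rack (about (293,165)). In the top image they are at (306,222) and (181,213). The skewer handle is at the robot side of the stand. Next I'll get rough positions.

```bash
cat > h.py <<'E'
from workcell import monitor, cams, order
import cv2, numpy as np
from scipy.spatial.transform import Rotation as R
INF={n:cams.camera_info(n) for n in ["scene","top","wrist"]}
def pose():
    o=monitor.get_obs(); T=np.eye(4); T[:3,:3]=R.from_quat(o["tool_rot"]).as_matrix(); T[:3,3]=o["eef_pos"]; return T
def shot(n,name):
    T=pose()@INF["wrist"]["mount"] if n=="wrist" else INF[n]["T"]
    p,d=cams.camera(n); cv2.imwrite(f"pics/{name}.png",p); np.savez(f"{name}.npz",p=p,d=d,T=T,K=INF[n]["intrinsics"])
    return p,d,T
def load(name):
    z=np.load(f"{name}.npz"); return z["p"],z["d"],z["T"],z["K"]
def ray(K,T,u,v):
    r=np.array([(u-K[0,2])/K[0,0],-(v-K[1,2])/K[1,1],-1.0]); return T[:3,3],T[:3,:3]@r
def onz(K,T,u,v,z):
    c,r=ray(K,T,u,v); return c+r*(z-c[2])/r[2]
def cloud(d,T,K):
    v,u=np.mgrid[:d.shape[0],:d.shape[1]]
    P=np.stack([(u-K[0,2])/K[0,0]*d,-(v-K[1,2])/K[1,1]*d,-d],-1)
    return P@T[:3,:3].T+T[:3,3]
def proj(K,T,P):
    q=(np.asarray(P)-T[:3,3])@T[:3,:3]; return np.stack([K[0,0]*q[...,0]/-q[...,2]+K[0,2], -K[1,1]*q[...,1]/-q[...,2]+K[1,2]],-1)
E
python3 - <<'E'
from h import *
K=INF["top"]["intrinsics"];T=INF["top"]["T"]
for n,(u,v,z) in dict(st_far=(304,184,.014),st_near=(309,256,.014),rack_l=(164,226,.014),rack_r=(199,226,.014),rack_tr=(199,201,.014),pestle=(200,155,.1),jar=(125,221,.1),pink=(160,173,.06),dish=(256,151,.06),blank=(244,254,.005),spoon=(278,225,.01),ladle=(378,243,.04)).items(): print(n,onz(K,T,u,v,z).round(3))
im=cv2.imread("pics/top0.png"); cv2.imwrite("pics/t1.png",cv2.resize(im[130:290,100:340],None,fx=3.3,fy=3.3,interpolation=2))
im=cv2.imread("pics/scene0.png"); cv2.imwrite("pics/s1.png",cv2.resize(im[100:290,140:380],None,fx=3,fy=3,interpolation=2))
E
```

```text
st_far [ 0.66  -0.212  0.014]
st_near [ 0.391 -0.221  0.014]
rack_l [0.509 0.31  0.014]
rack_r [0.507 0.181 0.014]
rack_tr [0.601 0.182 0.014]
pestle [0.753 0.169 0.1  ]
jar [0.517 0.428 0.1  ]
pink [0.699 0.32  0.06 ]
dish [ 0.778 -0.033  0.06 ]
blank [0.402 0.016 0.005]
spoon [ 0.506 -0.111  0.01 ]
ladle [ 0.432 -0.468  0.04 ]
```

View pics/t1.png

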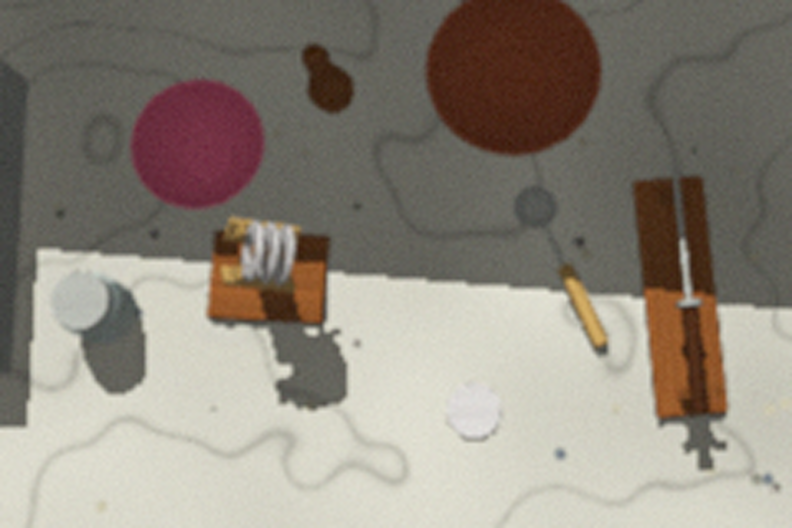

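View pics/s1.png

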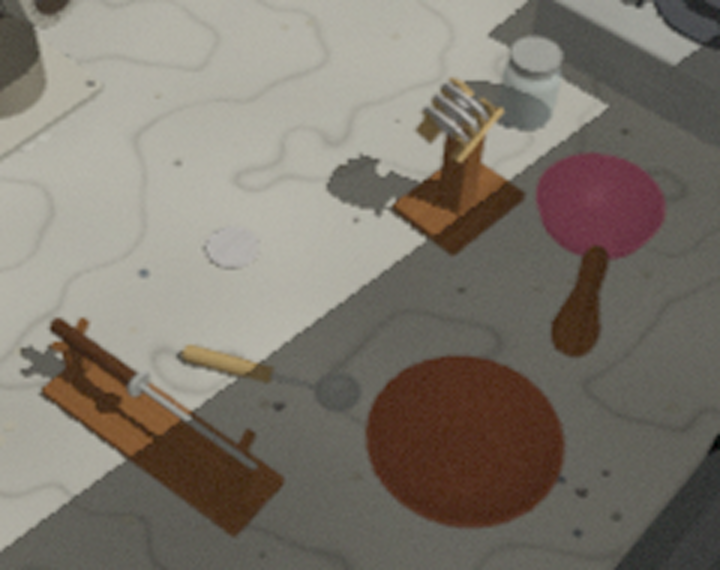

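The top view fits the stand base to x 0.39–0.66, y about −0.216, tip towards +x. The rack spans y 0.18–0.31 and x 0.508–0.603. Next I'll go over the stand with the wrist camera.

```bash
cat >> h.py <<'E'
def plan(target,yaw=None):
    """prints tool-frame turn then shift (after turn) in units of the rows"""
    T=pose(); X=T[:3,0]; y0=np.arctan2(X[1],X[0]); yaw=y0 if yaw is None else yaw
    dy=yaw-y0
    Rn=R.from_rotvec([0,0,dy]).as_matrix()@T[:3,:3]
    s=Rn.T@(np.asarray(target)-T[:3,3])
    print("pos",T[:3,3].round(4),"yaw",y0.round(4),"zax",T[:3,2].round(3)); print("turn units",(-dy/0.1).round(3),"then shift",s.round(4),"len",np.linalg.norm(s).round(3))
E
python3 - <<'E'
from h import *
plan([.53,-.216,.30],0.033)
p,d,T,K=INF and (cv2.imread("pics/top0.png"),np.load("top0.npy"),INF["top"]["T"],INF["top"]["intrinsics"])
P=cloud(d,T,K)
sub=P[190:240,155:205]; m=(sub[...,2]>.12)
print(np.c_[np.argwhere(m)+[190,155],sub[m].round(3)][::12])
E
```

```text
pos [ 0.1245 -0.4838  0.2306] yaw 0.2518 zax [-0.     0.001 -1.   ]
turn units 2.188 then shift [ 0.4141 -0.2544 -0.069 ] len 0.491
[[ 1.920e+02  1.830e+02  3.100e-01 -4.600e-02  1.572e+00]
 [ 1.980e+02  1.690e+02  5.810e-01  2.590e-01  1.800e-01]
 [ 1.980e+02  1.810e+02  5.810e-01  2.190e-01  1.790e-01]
 [ 1.990e+02  1.760e+02  5.760e-01  2.330e-01  1.900e-01]
 [ 1.990e+02  1.880e+02  5.830e-01  2.010e-01  1.460e-01]
 [ 2.000e+02  1.770e+02  5.700e-01  2.270e-01  2.030e-01]
 [ 2.000e+02  1.890e+02  5.800e-01  1.980e-01  1.440e-01]
 [ 2.010e+02  1.780e+02  5.650e-01  2.230e-01  2.080e-01]
 [ 2.020e+02  1.680e+02  5.700e-01  2.640e-01  1.690e-01]
 [ 2.020e+02  1.800e+02  5.680e-01  2.220e-01  1.750e-01]
 [ 2.030e+02  1.730e+02  5.690e-01  2.500e-01  1.550e-01]
 [ 2.030e+02  1.850e+02  5.650e-01  2.060e-01  1.700e-01]
 [ 2.040e+02  1.790e+02  5.550e-01  2.190e-01  2.100e-01]
 [ 2.050e+02  1.740e+02  5.580e-01  2.420e-01  1.740e-01]
 [ 2.050e+02  1.860e+02  5.570e-01  2.010e-01  1.800e-01]
 [ 2.060e+02  1.800e+02  5.570e-01  2.250e-01  1.610e-01]
 [ 2.070e+02  1.760e+02  5.480e-01  2.31
[... 304 characters left out ...]
01]
 [ 2.110e+02  1.780e+02  5.400e-01  2.310e-01  1.630e-01]
 [ 2.120e+02  1.690e+02  5.360e-01  2.600e-01  1.690e-01]
 [ 2.120e+02  1.810e+02  5.310e-01  2.140e-01  1.970e-01]
 [ 2.130e+02  1.720e+02  5.290e-01  2.450e-01  1.900e-01]
 [ 2.130e+02  1.840e+02  5.310e-01  2.090e-01  1.700e-01]
 [ 2.140e+02  1.750e+02  5.250e-01  2.350e-01  1.900e-01]
 [ 2.140e+02  1.870e+02  5.320e-01  2.040e-01  1.400e-01]
 [ 2.150e+02  1.780e+02  5.260e-01  2.300e-01  1.650e-01]
 [ 2.160e+02  1.680e+02  5.220e-01  2.620e-01  1.730e-01]
 [ 2.160e+02  1.800e+02  5.230e-01  2.240e-01  1.610e-01]
 [ 2.170e+02  1.770e+02  5.210e-01  2.350e-01  1.550e-01]
 [ 2.180e+02  1.820e+02  5.170e-01  2.190e-01  1.530e-01]]
```

>>> {"op": "send_rows", "data": {"moves": [[0,0,-0.02,0.73],[0,0,-0.02,0.73],[0,0,-0.03,0.73],[0.04,-0.025,0,0],[0.04,-0.025,0,0],[0.04,-0.025,0,0],[0.04,-0.025,0,0],[0.04,-0.025,0,0],[0.04,-0.025,0,0],[0.04,-0.025,0,0],[0.04,-0.025,0,0],[0.04,-0.025,0,0],[0.04,-0.025,0,0],[0.014,-0.004,0,0],[0,0,0,0],[0,0,0,0]], "claw": 1}}

```text
clock: 1.75
eef_pos: [0.5296, -0.2167, 0.3006]
tool_rot: [1.0, 0.017, -0.001, -0.0]
ft_force: [-0.2, -0.2, -0.3]
grip_width: 0.0856
```

```bash
python3 - <<'E'
from h import *
plan([.53,-.216,.30],0.033)
shot("wrist","w1")
E
```

```text
pos [ 0.5296 -0.2167  0.3006] yaw 0.0332 zax [-0.002  0.    -1.   ]
turn units 0.002 then shift [ 0.0004 -0.0007  0.0006] len 0.001
```

View pics/w1.png

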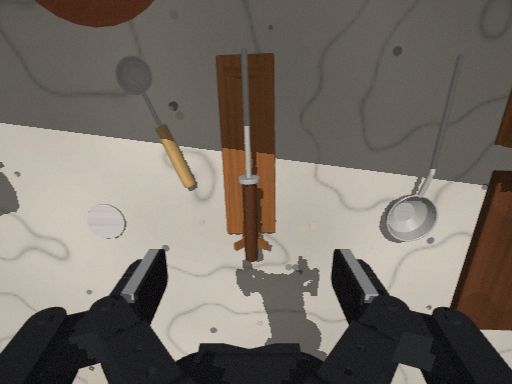

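The wrist view shows the skewer tip at (245,50), the guard at (249,180) and the handle end at (252,261), with the gripper out of its way. Now I'll measure precisely.

```bash
python3 - <<'E'
from h import *
p,d,T,K=load("w1")
im=p[40:275,200:300]; cv2.imwrite("pics/w1c.png",cv2.resize(im,None,fx=2.5,fy=2.5,interpolation=cv2.INTER_CUBIC))
for n,u,v,z in [("tip",245,49,.085),("guard",249,180,.085),("end",252,261,.085)]: print(n,onz(K,T,u,v,z).round(4), cloud(d,T,K)[v+(3 if n=="tip" else -3),u].round(4))
# edges of handle/shaft per row (brightness gradients)
hsv=cv2.cvtColor(p,cv2.COLOR_BGR2HSV)
for v in list(range(190,262,10)): print(v,p[v,238:264].sum(1).tolist())
# base corners
P=cloud(d,T,K)
m=(P[...,2]>.008)&(P[...,2]<.022)&(hsv[...,1]>90)&(hsv[...,0]<20); m[:, :205]=0; m[:,290:]=0; m[245:]=0; m[:52]=0
c=P[m][:,:2].astype(np.float32); print(cv2.minAreaRect(c),m.sum())
for v in (70,100,130,160,200,220):
  cc=np.where(m[v])[0]; a=onz(K,T,cc.min()-.5,v,.014);b=onz(K,T,cc.max()+.5,v,.014); print(v,cc.min(),cc.max(),((a+b)/2).round(4),np.linalg.norm(a-b).round(4))
E
```

```text
tip [ 0.6574 -0.2082  0.085 ] [ 0.6538 -0.2084  0.0895]
guard [ 0.5047 -0.2179  0.085 ] [ 0.5097 -0.2177  0.0885]
end [ 0.3842 -0.2262  0.085 ] [ 0.395  -0.2257  0.0944]
190 [266, 270, 272, 250, 200, 131, 148, 154, 173, 166, 166, 181, 174, 164, 163, 153, 122, 113, 127, 127, 138, 139, 145, 136, 217, 275]
200 [283, 273, 272, 282, 231, 139, 142, 158, 160, 173, 171, 180, 173, 154, 167, 145, 130, 107, 121, 131, 128, 140, 210, 264, 262, 270]
210 [297, 278, 274, 275, 246, 188, 127, 159, 167, 182, 175, 177, 172, 158, 149, 141, 135, 118, 115, 130, 130, 137, 129, 202, 257, 275]
220 [292, 286, 278, 270, 266, 213, 149, 137, 163, 170, 177, 175, 163, 166, 160, 148, 125, 116, 96, 121, 137, 139, 145, 187, 256, 269]
230 [279, 276, 277, 286, 243, 196, 170, 149, 166, 161, 164, 181, 172, 162, 161, 137, 121, 126, 111, 112, 128, 145, 169, 203, 253, 265]
240 [485, 342, 256, 241, 229, 222, 188, 144, 158, 161, 173, 168, 170, 169, 163, 144, 139, 128, 109, 202, 240, 229, 234, 234, 228, 237]
250 [480, 550, 561, 563, 564, 557, 433, 182, 152, 160, 176, 165, 161, 165, 149, 157, 146, 140, 118, 135, 236, 280, 280, 272, 440, 547]
260 [567, 557, 561, 553, 458, 300, 289, 274, 236, 176, 152, 161, 163, 156, 148, 149, 154, 137, 150, 234, 269, 274, 258, 265, 409, 531]
((0.5263480544090271, -0.21569326519966125), (0.26943862438201904, 0.07913196831941605), 4.081751346588135) 7339
70 217 273 [ 0.6402 -0.2078  0.014 ] 0.078
100 219 273 [ 0.601  -0.2104  0.014 ] 0.0777
130 221 273 [ 0.5593 -0.2131  0.014 ] 0.0774
160 223 274 [ 0.5147 -0.2168  0.014 ] 0.0786
200 226 274 [ 0.4502 -0.2213  0.014 ] 0.0776
220 227 275 [ 0.4156 -0.2242  0.014 ] 0.0795
```

View pics/w1c.png

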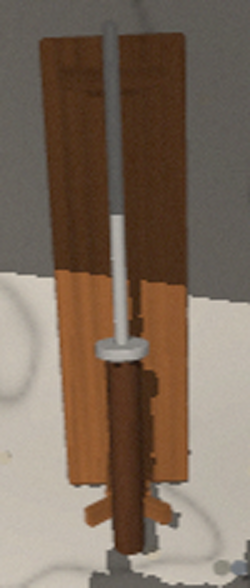

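The measurements agree with each other: the base is 269×79 mm, its yaw is 0.07 rad, and its centre is (0.526, −0.216). The grip point comes out at (0.462, −0.2205). I'll grip about 12 mm behind it to leave clearance to the discs.

The tool can only yaw, so to tilt the skewer I'll draw it backward and lever its shaft up on the rear notch.

>>> {"op": "send_rows", "data": {"moves": [[-0.027,0,0.03,-0.37],[-0.027,0,0.03,0],[-0.026,-0.001,0.03,0],[0,0,0.03,0],[0,0,0.03,0],[0,0,0.03,0],[0,0,0.02,0],[0,0,0.02,0],[0,0,0.015,0],[0,0,0,0],[0,0,0,0]]}}

```text
clock: 2.9
eef_pos: [0.4493, -0.2211, 0.0669]
tool_rot: [0.999, 0.034, 0.0, 0.0]
ft_force: [0.4, -0.2, -0.5]
grip_width: 0.0852
```

```bash
python3 - <<'E'
from h import *
plan([.450,-.2213,.066],0.070)
shot("wrist","w2")
E
```

```text
pos [ 0.4493 -0.2211  0.0669] yaw 0.068 zax [ 0. -0. -1.]
turn units -0.02 then shift [0.0006 0.0002 0.0009] len 0.001
```

View pics/w2.png

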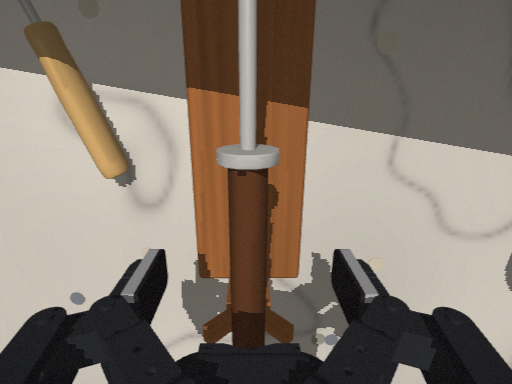

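The shaft is centred (col 248) and aligned with the tool. I'll close the gripper and lift a little.

>>> {"op": "send_rows", "data": {"moves": [[0,0,0,0],[0,0,0,0],[0,0,0,0],[0,0,0,0],[0,0,0,0],[0,0,0,0],[0,0,0,0],[0,0,0,0],[0,0,-0.005,0],[0,0,-0.01,0],[0,0,-0.015,0],[0,0,-0.02,0],[0,0,0,0],[0,0,0,0]], "claw": -1}}

```text
clock: 4.35
eef_pos: [0.4504, -0.2205, 0.1166]
tool_rot: [0.999, 0.035, 0.001, 0.0]
ft_force: [-0.2, -0.4, -1.3]
grip_width: 0.0161
```

```bash
python3 - <<'E'
from h import *
plan([.450,-.2213,.066],0.070)
shot("wrist","w3");shot("scene","s3")
p=cv2.imread("pics/s3.png"); cv2.imwrite("pics/s3c.png",cv2.resize(p[180:300,130:260],None,fx=4,fy=4,interpolation=2))
E
```

```text
pos [ 0.4504 -0.2205  0.1166] yaw 0.0698 zax [ 0.001 -0.001 -1.   ]
turn units -0.002 then shift [-0.0005  0.0007  0.0506] len 0.051
```

View pics/w3.png

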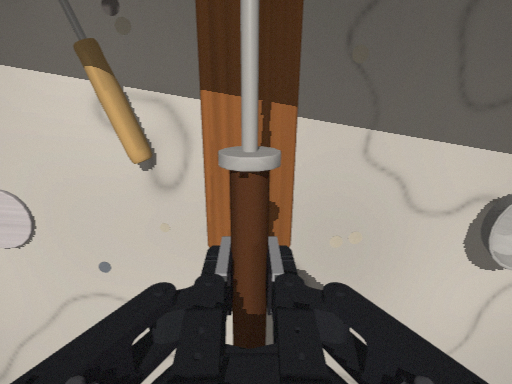

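View pics/s3c.png

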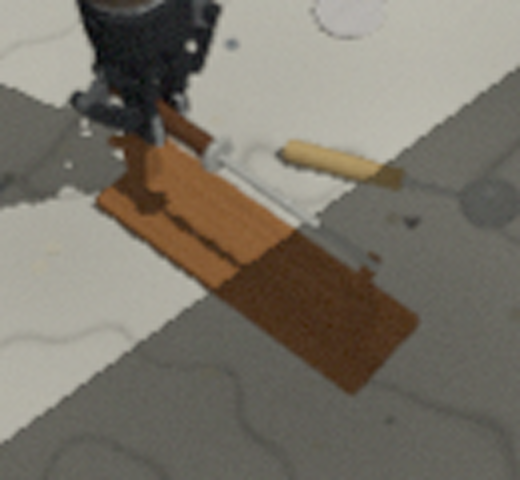

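The skewer is held and level: opening 16 mm, guard still at row 157. I'll draw it back 117 mm and lower the shaft towards the rear notch.

>>> {"op": "send_rows", "data": {"moves": [[-0.02,0,0,0],[-0.03,0,0,0],[-0.03,0,0,0],[-0.025,0,0,0],[-0.012,0,0,0],[0,0,0.02,0],[0,0,0.02,0],[0,0,0.01,0],[0,0,0.005,0],[0,0,0,0]]}}

```text
clock: 5.45
eef_pos: [0.3333, -0.2283, 0.0607]
tool_rot: [0.999, 0.035, -0.001, -0.0]
ft_force: [0.1, -0.9, -1.3]
grip_width: 0.0162
```

```bash
python3 - <<'E'
from h import *
plan([.333,-.229,.058],0.070)
shot("wrist","w4");shot("scene","s4")
p=cv2.imread("pics/s4.png"); cv2.imwrite("pics/s4c.png",cv2.resize(p[150:300,90:260],None,fx=4,fy=4,interpolation=2))
E
```

```text
pos [ 0.3333 -0.2283  0.0607] yaw 0.0701 zax [-0.001  0.001 -1.   ]
turn units 0.001 then shift [-0.0004  0.0007  0.0027] len 0.003
```

View pics/w4.png

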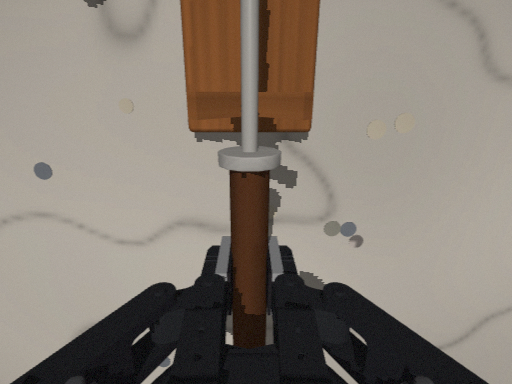

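View pics/s4c.png

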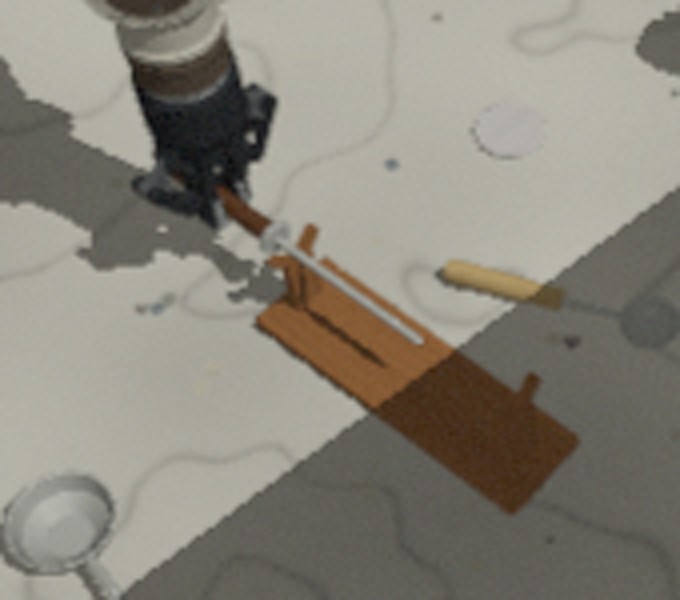

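The shaft now lies over the rear notch with the guard clear of the post (rows 157 and 130). I'll press down in small steps and watch the force.

>>> {"op": "send_rows", "data": {"moves": [[0,0,0.004,0],[0,0,0.004,0],[0,0,0.004,0],[0,0,0.003,0]]}}

```text
clock: 5.95
eef_pos: [0.3347, -0.2289, 0.047]
tool_rot: [0.999, 0.035, 0.002, 0.0]
ft_force: [-0.5, 1.6, 5.9]
grip_width: 0.016
```

```bash
python3 - <<'E'
from h import *
print(monitor.get_obs()["ft_force"],pose()[:3,3],pose()[:3,2])
shot("wrist","w5")
E
```

```text
[-0.51731944  1.64186122  5.89388774] [ 0.33472357 -0.22894493  0.04702986] [ 3.20222309e-03 -8.18377946e-04 -9.99994538e-01]
```

View pics/w5.png

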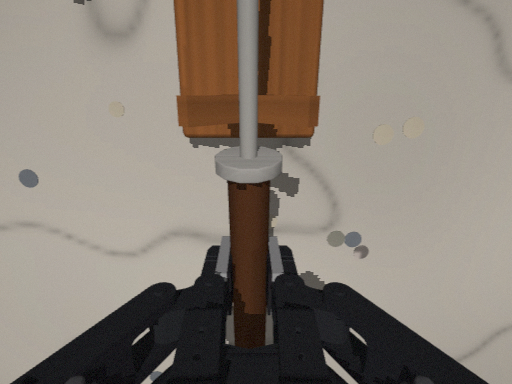

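It works: force is about 6–7 N and the guard is rising in view (row 162). I'll continue.

>>> {"op": "send_rows", "data": {"moves": [[0,0,0.004,0],[0,0,0.004,0],[0,0,0.004,0],[0,0,0.004,0],[0,0,0.004,0],[0,0,0.003,0],[0,0,0,0]]}}

```text
clock: 6.7
eef_pos: [0.3348, -0.229, 0.0239]
tool_rot: [0.999, 0.035, 0.002, 0.0]
ft_force: [0.5, 0.4, 4.9]
grip_width: 0.0159
```

```bash
python3 - <<'E'
from h import *
print(monitor.get_obs()["ft_force"],pose()[:3,3],pose()[:3,2])
shot("wrist","w6");shot("scene","s6")
p=cv2.imread("pics/s6.png"); cv2.imwrite("pics/s6c.png",cv2.resize(p[150:300,90:260],None,fx=4,fy=4,interpolation=2))
E
```

```text
[0.54565623 0.39626542 4.93684783] [ 0.33483533 -0.22898958  0.02393822] [ 3.04965184e-03 -8.22563631e-04 -9.99995011e-01]
```

View pics/w6.png

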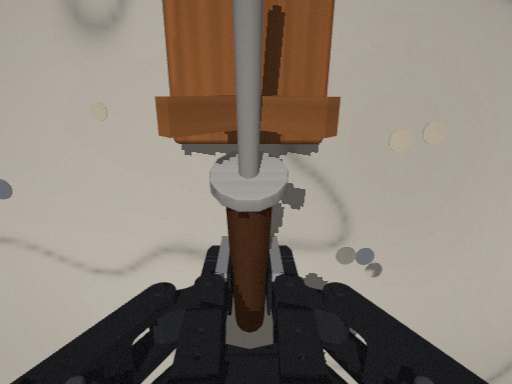

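View pics/s6c.png

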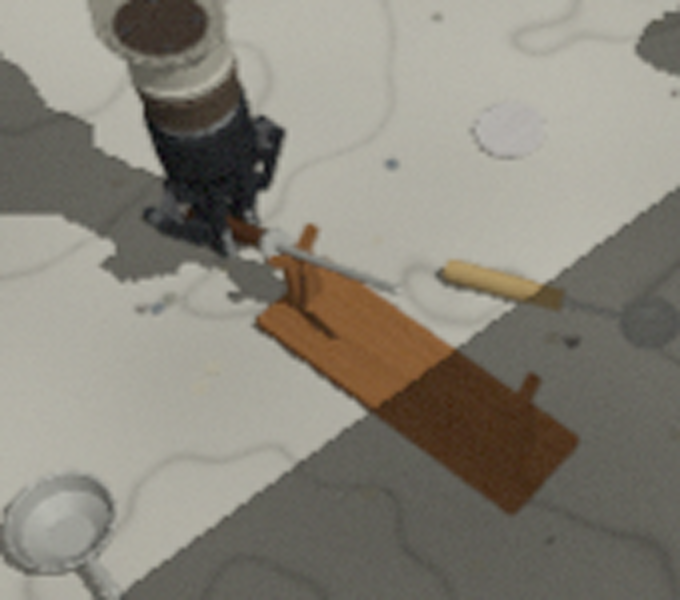

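>>> {"op": "send_rows", "data": {"moves": [[0,0,-0.01,0],[0,0,-0.02,0],[0,0,-0.03,0],[0,0,-0.04,0],[0,0,-0.04,0],[0,0,-0.03,0],[0,0,-0.01,0],[0,0,0,0]]}}

```text
clock: 7.6
eef_pos: [0.334, -0.2291, 0.2045]
tool_rot: [0.999, 0.035, 0.001, 0.001]
ft_force: [0.9, 0.1, -1.3]
grip_width: 0.016
```

```bash
cat >> h.py <<'E'
def skew(name,vmax=150,lo=232,hi=268):
    """shaft line in tool coords from wrist depth"""
    p,d,T,K=load(name); C=cloud(d,INF["wrist"]["mount"],K)  # tool coords
    pts=[]
    for v in range(2,vmax,4):
        c=C[v,lo:hi]; ok=(d[v,lo:hi]>.05)&(d[v,lo:hi]<.30)&(c[:,2]<0.03)
        if ok.sum()<4: continue
        cc=c[ok]; k=cc[cc[:,2]<cc[:,2].min()+.004]; i=k[:,2].argmin(); pts.append([k[:,0][i],(k[:,1].min()+k[:,1].max())/2,k[:,2].min()])
    return np.array(pts)
E
python3 - <<'E'
from h import *
T=pose();print(T[:3,3],monitor.get_obs()["ft_force"])
shot("wrist","w7")
s=skew("w7",150); print(s[::3].round(4))
a=np.polyfit(s[:,0],s[:,2],1); b=np.polyfit(s[:,0],s[:,1],1); print("pitch",np.degrees(np.arctan(-a[0])),a,"yaw",b, np.abs(np.polyval(a,s[:,0])-s[:,2]).max())
E
```

```text
[ 0.33397054 -0.22909494  0.20451123] [ 0.94181167  0.14674153 -1.30161829]
[[ 1.024e-01  2.000e-04 -6.770e-02]
 [ 1.004e-01  1.000e-04 -6.600e-02]
 [ 9.820e-02  3.000e-04 -6.490e-02]
 [ 9.570e-02  2.000e-04 -6.450e-02]
 [ 9.330e-02  3.000e-04 -6.280e-02]
 [ 9.050e-02  2.000e-04 -6.240e-02]
 [ 8.780e-02  2.000e-04 -6.060e-02]
 [ 8.480e-02  3.000e-04 -5.930e-02]
 [ 8.170e-02  5.000e-04 -5.860e-02]
 [ 7.840e-02  2.000e-04 -5.630e-02]
 [ 7.500e-02  2.000e-04 -5.580e-02]
 [ 7.120e-02  1.000e-04 -5.390e-02]
 [ 6.710e-02  2.000e-04 -5.170e-02]]
pitch 22.981755970439238 [-0.42409908 -0.02353366] yaw [-0.00095627  0.00028483] 0.0007344732180987051
```

View pics/w7.png

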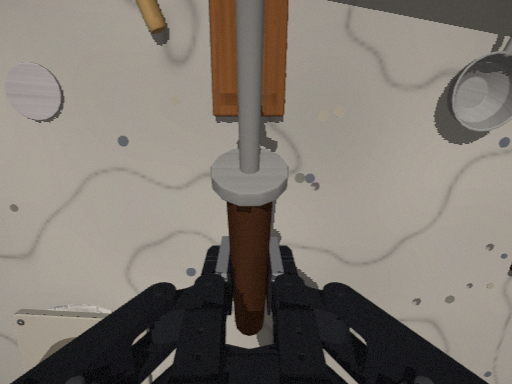

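The skewer pitch in the hand is 23.0° with no yaw error and the axis passes the grasp point, which is good enough for the 22 mm holes (the 5° error costs about 1.4 mm at the outer discs). Next I'll go and look at the rack from beside it.

>>> {"op": "send_rows", "data": {"moves": [[0,0,-0.02,-1],[0,0,-0.02,-1],[0,0,-0.02,-1],[0,0,-0.02,-1],[0,0,-0.015,-1],[0,0,0,-1],[0,0,0,-1],[0,0,0,-1],[0,0,0,-1],[0,0,0,-1],[0,0,0,-1],[0,0,0,-1],[0,0,0,-1],[0,0,0,-1],[0,0,0,-1]]}}

```text
clock: 9.15
eef_pos: [0.3324, -0.228, 0.2956]
tool_rot: [0.706, 0.708, -0.001, -0.003]
ft_force: [0.6, 0.2, 0.3]
grip_width: 0.0163
```

>>> {"op": "send_rows", "data": {"moves": [[0.03,0.008,0,0],[0.04,0.011,0,0],[0.04,0.011,0,0],[0.04,0.011,0,0],[0.04,0.011,0,0],[0.04,0.011,0,0],[0.04,0.011,0,0],[0.04,0.011,0,0],[0.04,0.011,0,0],[0.04,0.011,0,0],[0.04,0.011,0,0],[0.015,0.003,0,0],[0,0,0,0],[0,0,0,0]]}}

```text
clock: 10.55
eef_pos: [0.454, 0.2155, 0.2965]
tool_rot: [0.707, 0.707, -0.002, -0.0]
ft_force: [-0.3, -1.2, -0.5]
grip_width: 0.016
```

```bash
python3 - <<'E'
from h import *
plan([.455,.2155,.30],np.pi/2)
shot("wrist","w8")
s=skew("w8",150); a=np.polyfit(s[:,0],s[:,2],1); b=np.polyfit(s[:,0],s[:,1],1); print("pitch",np.degrees(np.arctan(-a[0])),a,b)
E
```

```text
pos [0.454  0.2155 0.2965] yaw 1.5701 zax [-0.004 -0.002 -1.   ]
turn units -0.007 then shift [-0.0001  0.001  -0.0035] len 0.004
pitch 23.130893284967794 [-0.42717358 -0.02310095] [-0.00223508 -0.0001699 ]
```

View pics/w8.png

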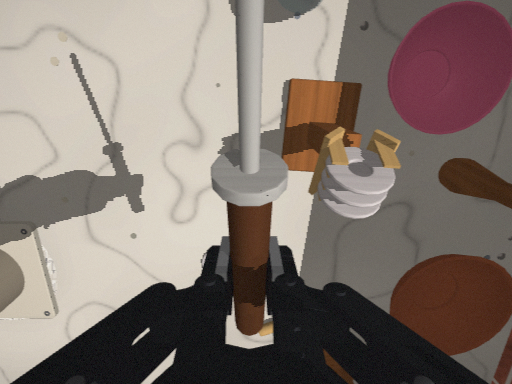

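The discs appear at about (358,185) with the upper disc face visible. Next I'll look closer and fit the upper face.

```bash
python3 - <<'E'
from h import *
p,d,T,K=load("w8"); P=cloud(d,T,K)
u0,v0=275,70
cv2.imwrite("pics/w8c.png",cv2.resize(p[v0:225,u0:415],None,fx=5,fy=5,interpolation=cv2.INTER_CUBIC)[:600*2])
cv2.imwrite("pics/w8c.png",cv2.resize(p[115:225,300:410],None,fx=5.4,fy=5.4,interpolation=cv2.INTER_CUBIC))
for v in range(140,220,5): print(v,[f"{u}:"+",".join(f"{x*1000:.0f}" for x in P[v,u]) for u in range(325,396,10)])
# rack base
hsv=cv2.cvtColor(p,cv2.COLOR_BGR2HSV)
m=(P[...,2]>.007)&(P[...,2]<.021)&(hsv[...,1]>90); m[:, :270]=0;m[:,370:]=0;m[185:]=0
c=P[m][:,:2].astype(np.float32); print(m.sum(),cv2.minAreaRect(c),cv2.boxPoints(cv2.minAreaRect(c)).round(4).tolist())
E
```

```text
140 ['325:522,257,175', '335:532,257,172', '345:555,250,131', '355:565,250,130', '365:627,230,1', '375:572,256,164', '385:577,257,173', '395:585,258,177']
145 ['325:522,253,176', '335:531,253,176', '345:555,245,130', '355:566,245,129', '365:628,222,0', '375:570,252,170', '385:578,253,173', '395:585,253,178']
150 ['325:523,248,174', '335:530,250,183', '345:539,250,181', '355:555,246,163', '365:564,246,163', '375:574,246,163', '385:576,249,179', '395:587,248,175']
155 ['325:524,243,173', '335:528,247,189', '345:537,247,189', '355:552,243,171', '365:562,242,169', '375:572,242,168', '385:574,246,184', '395:583,246,184']
160 ['325:525,238,170', '335:527,244,195', '345:536,243,193', '355:551,239,175', '365:561,239,174', '375:570,239,174', '385:572,243,191', '395:581,243,190']
165 ['325:524,234,175', '335:531,236,183', '345:540,236,184', '355:558,230,159', '365:568,230,158', '375:568,236,181', '385:570,239,196', '395:578,240,196']
170 ['325:526,227,168', '335:529,233,190', '345:538,233,189', '355:556,227,166', '365:566,226,164', '375:566,233,187', '385:575,232,187', '395:680,183,-0']
175 ['
[... 961 characters left out ...]
,187', '345:543,198,186', '355:546,205,203', '365:555,205,203', '375:565,204,199', '385:673,125,2', '395:689,125,2']
210 ['325:576,116,1', '335:533,195,190', '345:542,196,191', '355:551,196,192', '365:561,195,190', '375:571,194,188', '385:675,115,-0', '395:691,115,0']
215 ['325:577,106,0', '335:594,107,1', '345:541,192,195', '355:550,193,196', '365:559,192,196', '375:660,106,-1', '385:676,107,1', '395:693,106,-1']
4398 ((0.5536700487136841, 0.24857917428016663), (0.12938934564590454, 0.09837687760591507), 86.36831665039062) [[0.5005000233650208, 0.18709999322891235], [0.5986999869346619, 0.1808999925851822], [0.6068999767303467, 0.3100000023841858], [0.5087000131607056, 0.31630000472068787]]
```

View pics/w8c.png

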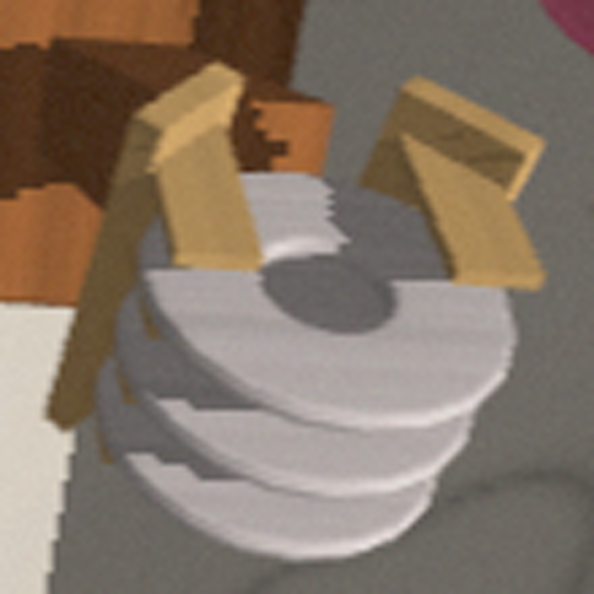

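```bash
python3 - <<'E'
from h import *
p,d,T,K=load("w8")
yr=np.radians(86.37); ex=np.array([np.cos(yr),np.sin(yr),0]); ey=np.array([-ex[1],ex[0],0])
A=np.array([.5518,.2187,.175]); c,s=np.cos(np.radians(28)),np.sin(np.radians(28)); n=c*ex+np.array([0,0,s]); up=-s*ex+np.array([0,0,c])
print("n",n,"up",up)
P=cloud(d,T,K)
im=p.copy(); big=cv2.resize(im[115:225,300:410],None,fx=5.4,fy=5.4,interpolation=cv2.INTER_CUBIC)
th=np.linspace(0,2*np.pi,60)
for off,rad in [(.0185,.011),(.0185,.031),(.0025,.031),(-.0135,.031)]:
    C=A+n*off+np.outer(np.cos(th),ey)*rad+np.outer(np.sin(th),up)*rad
    q=((proj(K,T,C)-[300,115]+.5)*5.4).astype(np.int32); cv2.polylines(big,[q],True,(0,0,255),1)
cv2.imwrite("pics/w8o.png",big)
# plane residual & disc centres via depth: points within slab near upper faces
q=(P-A)@np.stack([n,ey,up],-1)
g=(p.max(-1).astype(int)-p.min(-1)<30)
for k,o in enumerate([-.0135,.0025,.0185]):
    m=g&(np.abs(q[...,0]-o)<.004)&(np.hypot(q[...,1],q[...,2])<.036); m[:,:315]=0
    e=q[m]; print(k,m.sum(),"axial med",np.median(e[:,0]).round(4),"y range",e[:,1].min().round(4),e[:,1].max().round(4),"up range",e[:,2].min().round(4),e[:,2].max().round(4), "slopes",np.linalg.lstsq(np.c_[e[:,1:],np.ones(len(e))],e[:,0],rcond=None)[0].round(4))
E
```

```text
n [0.05590213 0.88117615 0.46947156] up [-0.02972369 -0.46852967  0.88294759]
0 743 axial med -0.0135 y range -0.0298 0.0303 up range -0.0127 0.0322 slopes [-0.0146 -0.0282 -0.0131]
1 1076 axial med 0.0025 y range -0.0285 0.03 up range -0.0244 0.032 slopes [-0.0073 -0.011   0.0025]
2 1963 axial med 0.0186 y range -0.0308 0.0303 up range -0.0285 0.0324 slopes [-0.0056 -0.0079  0.0184]
```

View pics/w8o.png

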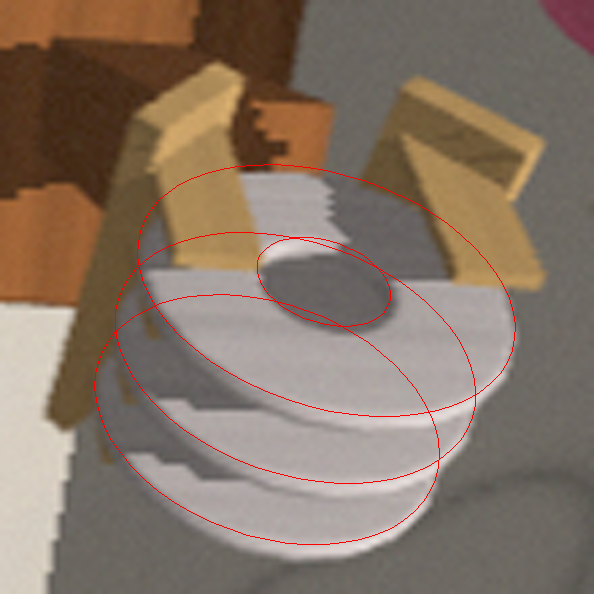

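The predicted discs (red) overlay the picture within about 1 mm, and the depth data agree: axial medians match within 0.1 mm and the radii are about 31 mm. With the disc1 centre at (0.552, 0.218, 0.176) and rack yaw at 1.507, I'll move to a pre-insert pose in line with the holes.

>>> {"op": "send_rows", "data": {"moves": [[0,0,0,0.63],[-0.03,0,0,0],[-0.04,0,0,0],[-0.04,0,0,0],[-0.04,0,0,0],[-0.04,0.02,0,0],[-0.04,0.03,0,0],[-0.025,0.03,0,0],[0,0.018,0.02,0],[0,0,0.04,0],[0,0,0.04,0],[0,0,0.04,0],[0,0,0.04,0],[0,0,0.04,0],[0,0,0.023,0],[0,0,0,0],[0,0,0,0]]}}

```text
clock: 12.3
eef_pos: [0.5359, -0.0455, 0.0559]
tool_rot: [0.73, 0.683, -0.0, -0.0]
ft_force: [0.7, 0.3, -0.5]
grip_width: 0.0164
```

```bash
cat >> h.py <<'E'
A=np.array([.552,.2182,.1758]); YR=np.radians(86.37)
E
python3 - <<'E'
from h import *
plan([.5368,-.0224,.0538],YR)
shot("wrist","w9"); shot("scene","s9")
s=skew("w9",150); a=np.polyfit(s[:,0],s[:,2],1); b=np.polyfit(s[:,0],s[:,1],1); print("pitch",np.degrees(np.arctan(-a[0])),a,b)
p=cv2.imread("pics/s9.png"); cv2.imwrite("pics/s9c.png",cv2.resize(p[90:240,180:350],None,fx=4,fy=4,interpolation=2))
E
```

```text
pos [ 0.5359 -0.0455  0.0559] yaw 1.505 zax [-0. -0. -1.]
turn units -0.025 then shift [ 0.0231 -0.0006  0.0021] len 0.023
pitch 23.2606524834143 [-0.42985416 -0.02284123] [ 0.0020908  -0.00035571]
```

View pics/w9.png

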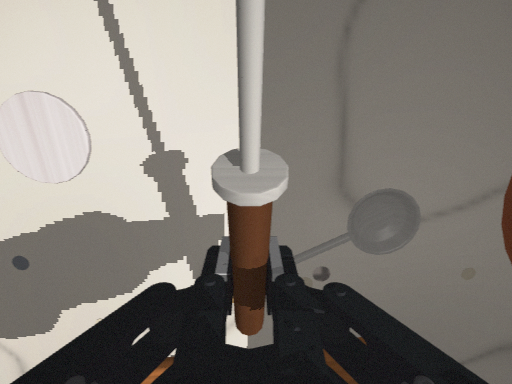

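View pics/s9c.png

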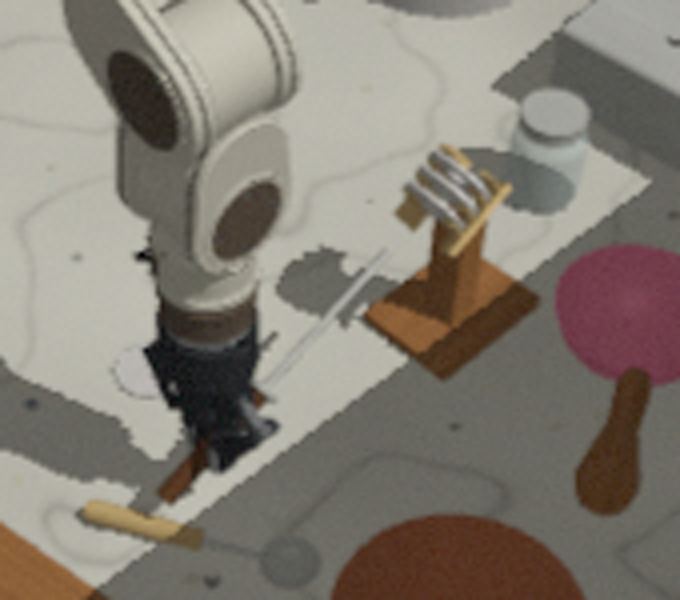

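```bash
python3 - <<'E'
from h import *
T=pose(); tip=T@np.array([.1915,0,-.0193-.427*.1915,1]); tip=tip[:3]
for n in ["scene"]:
    i=INF[n]; q=proj(i["intrinsics"],i["T"],tip); print("tip pred",tip.round(4),q.round(1), "seen crop ->",(np.array([385,252])/4+[180,90]))
    for k in range(-2,8): 
        s=T@np.array([.1915-.005*k,0,-.0193-.427*(.1915-.005*k),1]); print(k,proj(i["intrinsics"],i["T"],s[:3]).round(1))
Ti=INF["top"]; print(proj(Ti["intrinsics"],Ti["T"],tip))
shot("top","t9"); p=cv2.imread("pics/t9.png"); cv2.imwrite("pics/t9c.png",cv2.resize(p[180:270,160:270],None,fx=6,fy=6,interpolation=cv2.INTER_CUBIC))
p=cv2.imread("pics/s9.png"); cv2.imwrite("pics/s9d.png",cv2.resize(p[120:180,250:330],None,fx=8,fy=8,interpolation=cv2.INTER_CUBIC))
E
```

```text
tip pred [0.5498 0.146  0.1585] [276.2 152.7] seen crop -> [276.25 153.  ]
-2 [278.5 150.2]
-1 [277.3 151.4]
0 [276.2 152.7]
1 [275.1 153.9]
2 [274.  155.1]
3 [272.9 156.4]
4 [271.8 157.6]
5 [270.6 158.9]
6 [269.5 160.1]
7 [268.4 161.4]
[203.41843282 207.86023512]
```

View pics/t9c.png

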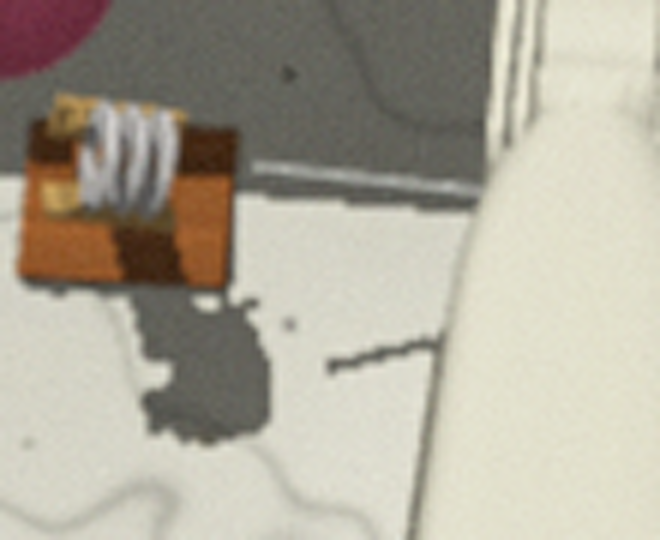

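View pics/s9d.png

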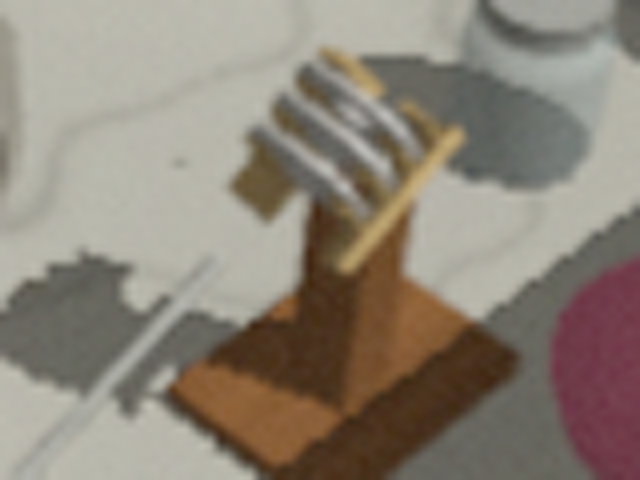

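The tip's predicted pixel agrees with both views: scene (276.2,152.7) predicted against (276.7,152.5) seen, top (203.4,207.9) against (202.2,207.8). I'll align and begin inserting along the skewer's own axis.

>>> {"op": "send_rows", "data": {"moves": [[0.012,-0.0005,0.001,-0.02],[0.011,0,0.001,0],[0,0,0,0],[0,0,0,0]]}}

```text
clock: 12.85
eef_pos: [0.5373, -0.0206, 0.0535]
tool_rot: [0.728, 0.685, -0.0, 0.0]
ft_force: [0.4, 0.8, -0.7]
grip_width: 0.0164
```

```bash
python3 - <<'E'
from h import *
plan([.5368,-.0224,.0538],YR); plan([.5443,.0964,.1044],YR)
E
```

```text
pos [ 0.5373 -0.0206  0.0535] yaw 1.5105 zax [ 0. -0. -1.]
turn units 0.03 then shift [-0.0018 -0.0004 -0.0003] len 0.002
pos [ 0.5373 -0.0206  0.0535] yaw 1.5105 zax [ 0. -0. -1.]
turn units 0.03 then shift [ 0.1172 -0.0004 -0.051 ] len 0.128
```

>>> {"op": "send_rows", "data": {"moves": [[0.012,0,-0.0052,0.02],[0.012,0,-0.0052,0],[0.012,0,-0.0052,0],[0.012,0,-0.0052,0],[0,0,0,0]]}}

```text
clock: 13.35
eef_pos: [0.5413, 0.0285, 0.0753]
tool_rot: [0.728, 0.685, 0.001, 0.001]
ft_force: [0.1, -0.4, -1.7]
grip_width: 0.0161
```

```bash
python3 - <<'E'
from h import *
plan([.5443,.0964,.1044],YR); T=pose()
print(monitor.get_obs()["ft_force"])
shot("wrist","w10"); shot("scene","s10"); shot("top","t10")
p=cv2.imread("pics/s10.png"); a=cv2.resize(p[120:180,250:330],None,fx=5,fy=5,interpolation=cv2.INTER_CUBIC)
p=cv2.imread("pics/t10.png"); b=cv2.resize(p[185:245,155:235],None,fx=5,fy=5,interpolation=cv2.INTER_CUBIC)
cv2.imwrite("pics/m10.png",np.hstack([a,b]))
E
```

```text
pos [0.5413 0.0285 0.0753] yaw 1.5094 zax [ 0.002  0.001 -1.   ]
turn units 0.02 then shift [ 0.068  -0.0012 -0.0291] len 0.074
[ 0.09987889 -0.36237212 -1.67484995]
```

View pics/m10.png

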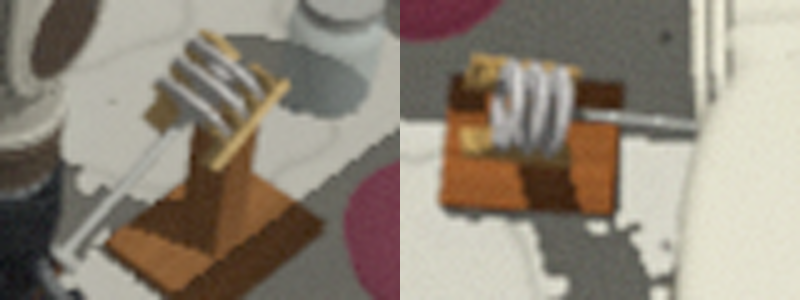

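View pics/w10.png

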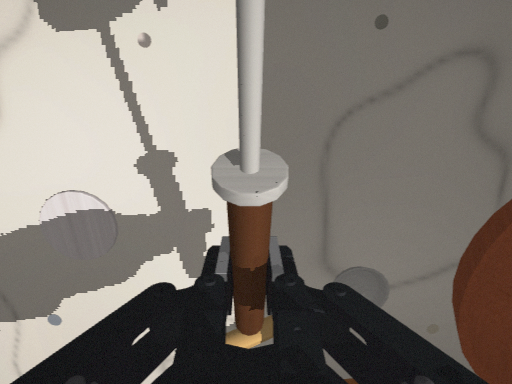

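The tip has entered disc0's hole with no contact force. I'll continue.

>>> {"op": "send_rows", "data": {"moves": [[0.011,-0.0008,-0.0047,0.01],[0.011,0,-0.0047,0],[0.012,0,-0.0052,0],[0.012,0,-0.0052,0],[0.011,0,-0.0046,0],[0.011,0,-0.0046,0],[0,0,0,0]]}}

```text
clock: 14.2
eef_pos: [0.5447, 0.0962, 0.104]
tool_rot: [0.729, 0.685, 0.001, 0.0]
ft_force: [-0.4, -0.1, -1.0]
grip_width: 0.0162
```

```bash
python3 - <<'E'
from h import *
plan([.5443,.0964,.1044],YR); T=pose()
print(monitor.get_obs()["ft_force"])
shot("wrist","w11"); shot("scene","s11"); shot("top","t11")
s=skew("w11",150); a=np.polyfit(s[:,0],s[:,2],1); b=np.polyfit(s[:,0],s[:,1],1); print("pitch",np.degrees(np.arctan(-a[0])),a,b)
p=cv2.imread("pics/s11.png"); a=cv2.resize(p[110:170,250:330],None,fx=5,fy=5,interpolation=cv2.INTER_CUBIC)
p=cv2.imread("pics/t11.png"); b=cv2.resize(p[185:245,145:225],None,fx=5,fy=5,interpolation=cv2.INTER_CUBIC)
cv2.imwrite("pics/m11.png",np.hstack([a,b]))
E
```

```text
pos [0.5447 0.0962 0.104 ] yaw 1.5081 zax [ 0.002  0.001 -1.   ]
turn units 0.006 then shift [ 0.0001 -0.0004 -0.0004] len 0.001
[-0.35552988 -0.08675962 -1.02533855]
pitch 23.212307183690616 [-0.42885483 -0.02302796] [ 0.00430111 -0.00053129]
```

View pics/m11.png

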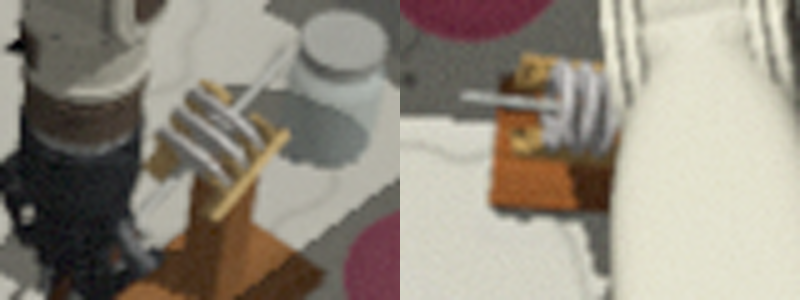

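View pics/w11.png

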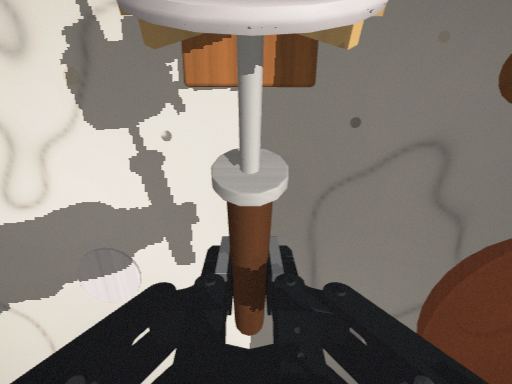

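The skewer is through all three discs (tip visible beyond disc2 in both views, no force). I'll lift square to the axis, slowly.

>>> {"op": "send_rows", "data": {"moves": [[-0.0014,0,-0.0026,0],[-0.0023,0,-0.0044,0],[-0.0023,0,-0.0044,0],[-0.0023,0,-0.0044,0],[-0.0023,0,-0.0044,0],[-0.0023,0,-0.0044,0],[0,0,0,0]]}}

```text
clock: 15.05
eef_pos: [0.5436, 0.0812, 0.1286]
tool_rot: [0.73, 0.684, 0.001, 0.0]
ft_force: [0.6, 1.2, -0.9]
grip_width: 0.0162
```

```bash
cat > lk.py <<'E'
from h import *
import sys
k=sys.argv[1]; T=pose(); print(T[:3,3].round(4),monitor.get_obs()["ft_force"].round(2))
shot("wrist","w"+k); shot("scene","s"+k)
u,v=proj(INF["scene"]["intrinsics"],INF["scene"]["T"],(T@np.array([.1,0,-.06,1]))[:3]).astype(int); u=np.clip(u,50,462);v=np.clip(v,50,334)
p=cv2.imread(f"pics/s{k}.png"); a=cv2.resize(p[v-48:v+48,u-48:u+48],None,fx=4,fy=4,interpolation=cv2.INTER_CUBIC)
w=cv2.imread(f"pics/w{k}.png"); w=cv2.resize(w,(400,300)); w=cv2.copyMakeBorder(w,0,84,0,0,cv2.BORDER_CONSTANT)
cv2.imwrite(f"pics/m{k}.png",np.hstack([a,w]))
E
python3 lk.py 12
```

```text
[0.5436 0.0812 0.1286] [ 0.61  1.21 -0.94]
```

View pics/m12.png

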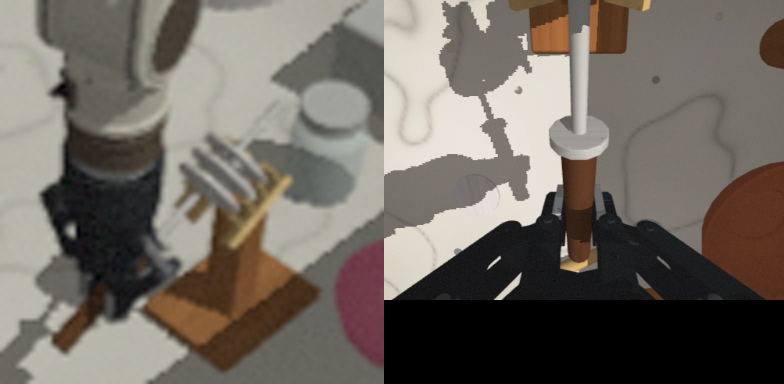

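The discs ride up with the skewer. I'll continue lifting until clear.

>>> {"op": "send_rows", "data": {"moves": [[-0.0023,0,-0.0044,0],[-0.0023,0,-0.0044,0],[-0.0023,0,-0.0044,0],[-0.0023,0,-0.0044,0],[-0.0023,0,-0.0044,0],[-0.0023,0,-0.0044,0],[-0.0023,0,-0.0044,0],[-0.0023,0,-0.0044,0],[-0.0023,0,-0.0044,0],[-0.0023,0,-0.0044,0],[0,0,0,0]]}}

```text
clock: 16.25
eef_pos: [0.5421, 0.0583, 0.1726]
tool_rot: [0.73, 0.684, 0.001, 0.0]
ft_force: [0.3, -0.1, -1.8]
grip_width: 0.0162
```

```bash
python3 lk.py 13
```

```text
[0.5421 0.0583 0.1726] [ 0.26 -0.07 -1.77]
```

View pics/m13.png

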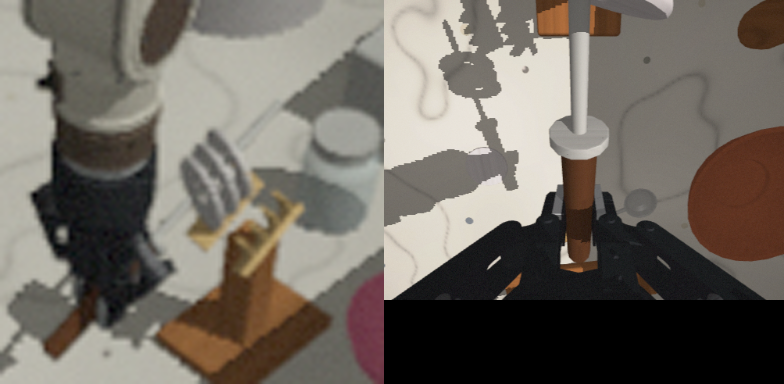

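>>> {"op": "send_rows", "data": {"moves": [[-0.005,0,-0.006,0],[-0.006,0,-0.01,0],[-0.008,0,-0.015,0],[-0.01,0,-0.015,0],[-0.01,0,-0.015,0],[-0.01,0,-0.01,0],[-0.005,0,-0.006,0],[0,0,0,0]]}}

```text
clock: 17.15
eef_pos: [0.5385, 0.0039, 0.2498]
tool_rot: [0.73, 0.683, 0.001, 0.001]
ft_force: [0.6, -0.2, -2.4]
grip_width: 0.0167
```

```bash
python3 lk.py 14;  python3 -c "
from h import *
s=skew('w14',110); a=np.polyfit(s[:,0],s[:,2],1);print(np.degrees(np.arctan(-a[0])),a,s[::5].round(3))"
```

```text
[0.5385 0.0039 0.2498] [ 0.61 -0.17 -2.41]
26.809503591067383 [-0.50534456 -0.01506648] [[ 0.101  0.002 -0.074]
 [ 0.099 -0.    -0.065]
 [ 0.095 -0.    -0.062]
 [ 0.091 -0.    -0.06 ]
 [ 0.086 -0.    -0.059]
 [ 0.081 -0.    -0.057]]
```

View pics/m14.png

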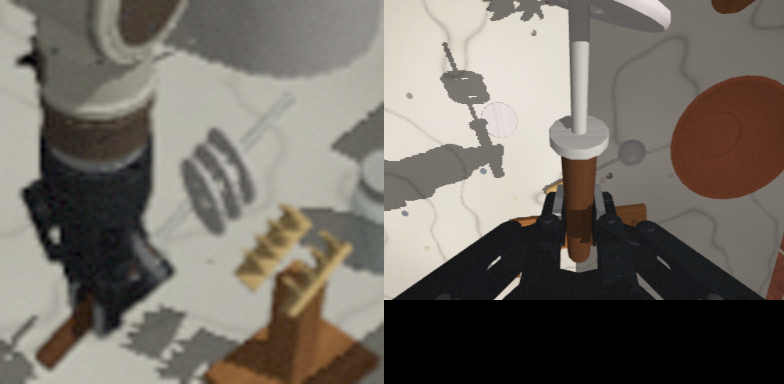

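View pics/w14.png

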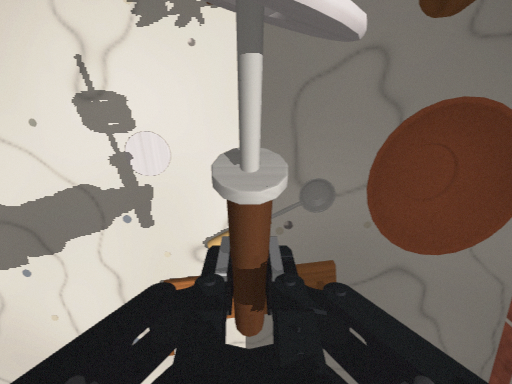

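All three discs hang on the shaft, well clear of the gripper, with nothing left in the rack. I'll turn gently to the stand's direction.

>>> {"op": "send_rows", "data": {"moves": [[0,0,0,0.3],[0,0,0,0.6],[0,0,0,0.8],[0,0,0,0.8],[0,0,0,0.8],[0,0,0,0.8],[0,0,0,0.8],[0,0,0,0.8],[0,0,0,0.8],[0,0,0,0.8],[0,0,0,0.8],[0,0,0,0.8],[0,0,0,0.8],[0,0,0,0.8],[0,0,0,0.8],[0,0,0,0.8],[0,0,0,0.8],[0,0,0,0.8],[0,0,0,0.5],[0,0,0,0.2]]}}

```text
clock: 19.25
eef_pos: [0.5376, 0.0053, 0.2478]
tool_rot: [0.999, 0.032, -0.001, -0.0]
ft_force: [0.3, -0.5, -1.5]
grip_width: 0.0164
```

>>> {"op": "send_rows", "data": {"moves": [[-0.004,0.008,0,0],[-0.007,0.014,0,0],[-0.009,0.02,0,0],[-0.009,0.02,0,0],[-0.009,0.02,0,0],[-0.009,0.02,0,0],[-0.009,0.02,0,0],[-0.009,0.02,0,0],[-0.009,0.02,0,0],[-0.01,0.018,0,0],[-0.009,0.016,0,0],[-0.006,0.012,0,0],[-0.004,0.007,0,0],[-0.001,0.003,0,0],[0,0,0,0]]}}

```text
clock: 20.75
eef_pos: [0.4486, -0.2199, 0.2487]
tool_rot: [0.999, 0.033, 0.0, -0.0]
ft_force: [0.5, -0.1, -2.7]
grip_width: 0.0164
```

```bash
python3 -c "
from h import *
plan([.45,-.2209,.16],.07)"; python3 lk.py 15
```

```text
pos [ 0.4486 -0.2199  0.2487] yaw 0.0654 zax [ 0.  0. -1.]
turn units -0.046 then shift [0.0013 0.0011 0.0887] len 0.089
[ 0.4486 -0.2199  0.2487] [ 0.51 -0.07 -2.66]
```

View pics/m15.png

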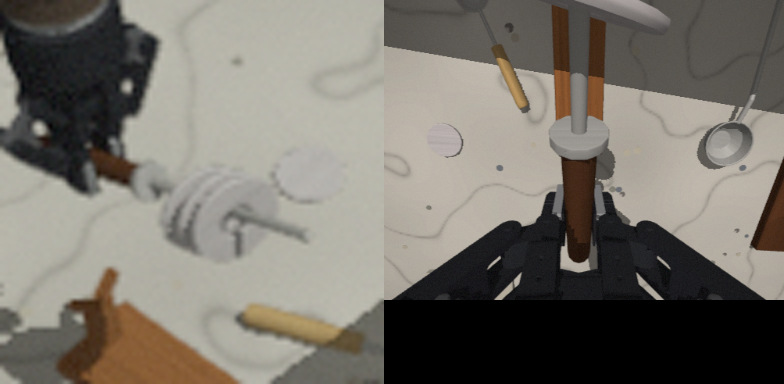

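>>> {"op": "send_rows", "data": {"moves": [[0.001,0.001,0.008,-0.04],[0,0,0.015,0],[0,0,0.02,0],[0,0,0.025,0],[0,0,0.025,0],[0,0,0.02,0],[0,0,0.015,0],[0,0,0.01,0],[0,0,0.005,0],[0,0,0,0]]}}

```text
clock: 21.85
eef_pos: [0.4495, -0.2202, 0.1052]
tool_rot: [0.999, 0.035, -0.0, -0.0]
ft_force: [-0.5, 1.0, -1.0]
grip_width: 0.0163
```

```bash
python3 -c "
from h import *
plan([.45,-.2209,.0669],.07)"; python3 lk.py 16
```

```text
pos [ 0.4495 -0.2202  0.1052] yaw 0.0704 zax [-0.001  0.    -1.   ]
turn units 0.004 then shift [0.0005 0.0007 0.0383] len 0.038
[ 0.4495 -0.2202  0.1052] [-0.52  0.96 -1.02]
```

View pics/m16.png

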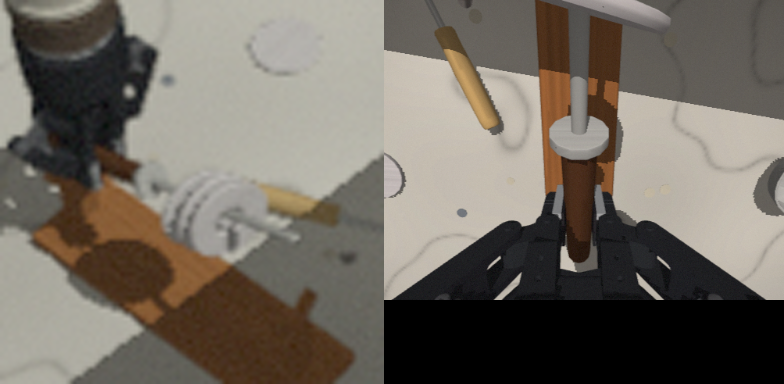

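View pics/w16.png

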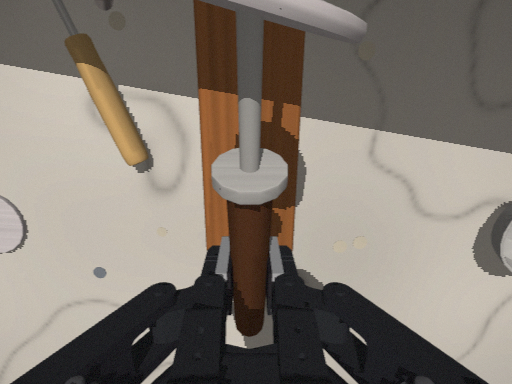

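Aligned with the stand. Lowering slowly so the rear notch levels the skewer.

>>> {"op": "send_rows", "data": {"moves": [[0,0.0005,0.004,0],[0,0,0.004,0],[0,0,0.004,0],[0,0,0.004,0],[0,0,0.003,0],[0,0,0.003,0],[0,0,0.003,0]]}}

```text
clock: 22.65
eef_pos: [0.4504, -0.2208, 0.0811]
tool_rot: [0.999, 0.035, 0.001, -0.0]
ft_force: [0.5, 1.4, 5.1]
grip_width: 0.0163
```

```bash
python3 lk.py 17
```

```text
[ 0.4504 -0.2208  0.0811] [0.48 1.41 5.1 ]
```

View pics/m17.png

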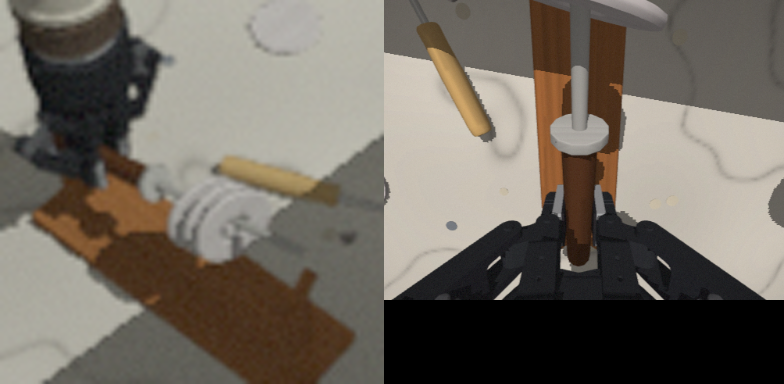

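>>> {"op": "send_rows", "data": {"moves": [[0,0,0.003,0],[0,0,0.003,0],[0,0,0.002,0],[0,0,0.002,0],[0,0,0.001,0],[0,0,0,0]]}}

```text
clock: 23.35
eef_pos: [0.4507, -0.2209, 0.0701]
tool_rot: [0.999, 0.035, 0.001, -0.0]
ft_force: [3.0, 4.0, 5.1]
grip_width: 0.0158
```

```bash
python3 lk.py 18;  python3 -c "
from h import *
s=skew('w18',130); s=s[4:];a=np.polyfit(s[:,0],s[:,2],1);print(np.degrees(np.arctan(-a[0])),a,s[::5].round(3))"
```

```text
[ 0.4507 -0.2209  0.0701] [2.99 4.03 5.08]
7.059276890866267 [-0.12383487 -0.02487322] [[ 0.106  0.001 -0.037]
 [ 0.1    0.001 -0.037]
 [ 0.094  0.001 -0.037]
 [ 0.088  0.001 -0.036]
 [ 0.081  0.001 -0.036]
 [ 0.074  0.001 -0.034]]
```

View pics/m18.png

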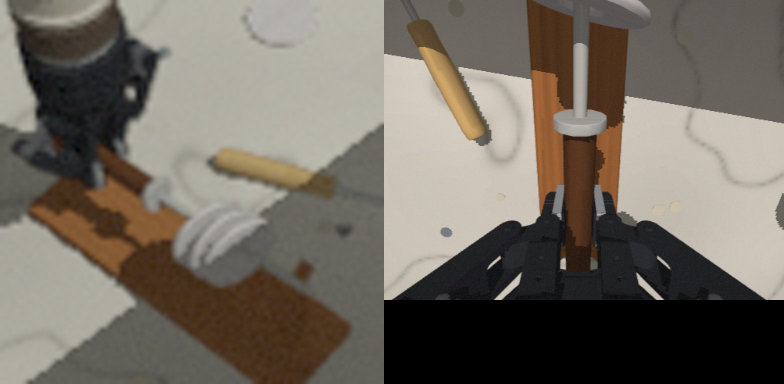

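View pics/w18.png

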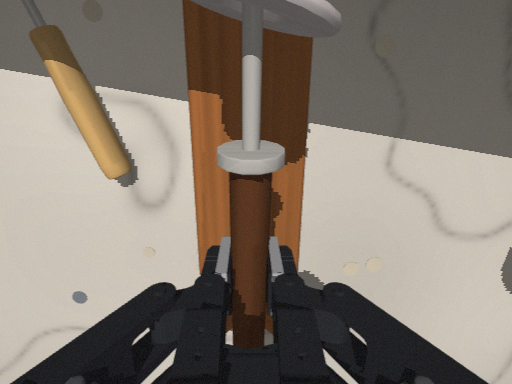

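Pitch is down to about 5°. I'll lower a few more mm.

>>> {"op": "send_rows", "data": {"moves": [[0,0,0.0015,0],[0,0,0.0015,0],[0,0,0.001,0],[0,0,0,0]]}}

```text
clock: 23.85
eef_pos: [0.4502, -0.2209, 0.0658]
tool_rot: [0.999, 0.035, 0.0, -0.0]
ft_force: [2.8, 4.3, 2.4]
grip_width: 0.016
```

```bash
python3 lk.py 19;  python3 -c "
from h import *
s=skew('w19',130); s=s[5:];a=np.polyfit(s[:,0],s[:,2],1);print(np.degrees(np.arctan(-a[0])),a,s[::5].round(3))"
```

```text
[ 0.4502 -0.2209  0.0658] [2.84 4.32 2.44]
1.9005967646334878 [-0.03318384 -0.02498027] [[ 0.106  0.001 -0.028]
 [ 0.1    0.001 -0.028]
 [ 0.094  0.001 -0.028]
 [ 0.087  0.001 -0.028]
 [ 0.08   0.001 -0.027]
 [ 0.072  0.001 -0.027]]
```

View pics/m19.png

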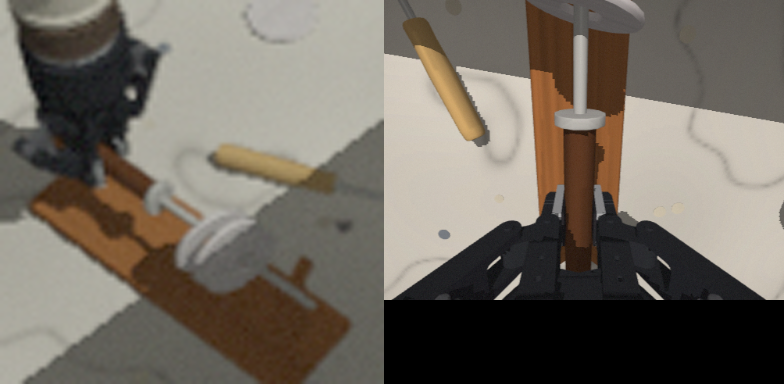

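```bash
python3 - <<'E'
from h import *
a=cv2.imread("pics/scene0.png"); b=cv2.imread("pics/s19.png")
f=lambda p:cv2.resize(p[195:285,145:245],None,fx=4,fy=4,interpolation=cv2.INTER_CUBIC)
cv2.imwrite("pics/cmp19.png",np.hstack([f(a),f(b)]))
E
```

```text
(no output)
```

View pics/cmp19.png

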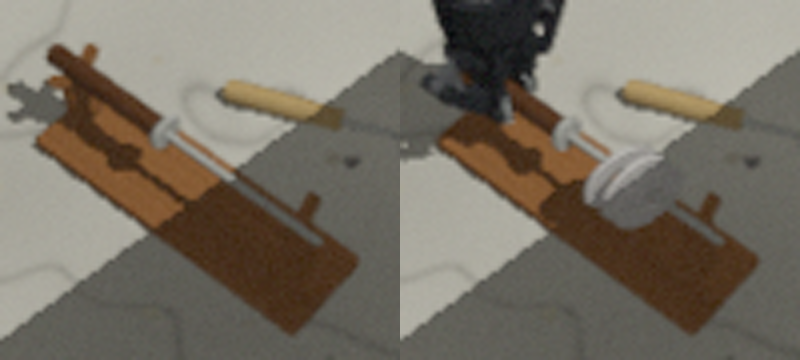

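View pics/w19.png

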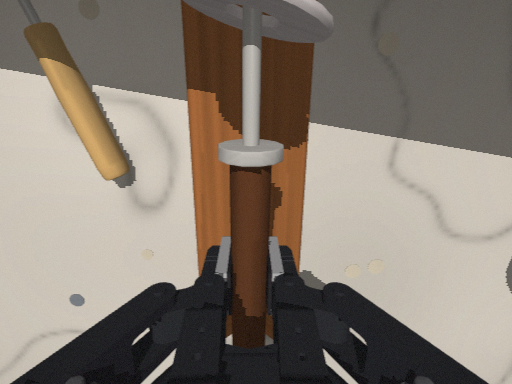

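The tip pixel matches the original resting picture exactly, and the discs sit between the posts. Releasing.

>>> {"op": "send_rows", "data": {"moves": [[0,0,0,0],[0,0,0,0],[0,0,0,0],[0,0,0,0]], "claw": -0.3}}

```text
clock: 24.35
eef_pos: [0.4493, -0.2214, 0.0654]
tool_rot: [0.999, 0.035, -0.0, 0.0]
ft_force: [-0.8, 0.2, -0.3]
grip_width: 0.0299
```

>>> {"op": "send_rows", "data": {"moves": [[0,0,0,0],[0,0,0,0],[0,0,0,0],[0,0,0,0],[0,0,0,0],[0,0,0,0]], "claw": 1}}

```text
clock: 24.95
eef_pos: [0.4497, -0.2211, 0.0657]
tool_rot: [0.999, 0.035, 0.0, 0.0]
ft_force: [0.7, 0.2, 0.6]
grip_width: 0.085
```

```bash
python3 lk.py 20
```

```text
[ 0.4497 -0.2211  0.0657] [0.75 0.18 0.59]
```

View pics/w20.png

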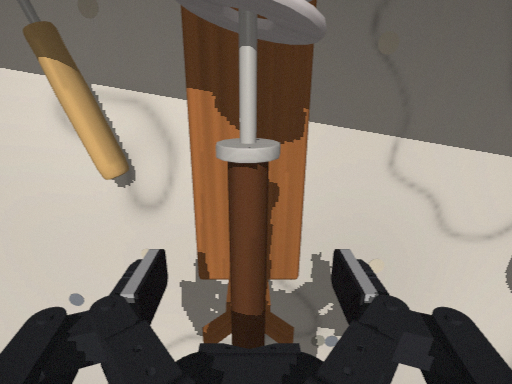

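View pics/m20.png

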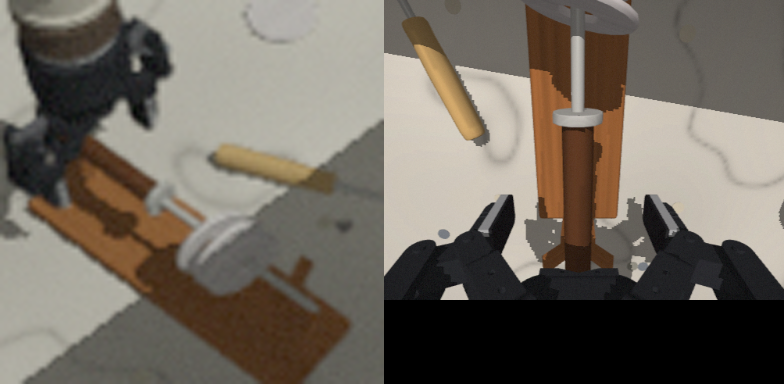

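Released and stable; the skewer lies about 3 mm further forward than before. I'll retreat straight up, then back.

>>> {"op": "send_rows", "data": {"moves": [[0,0,-0.01,0],[0,0,-0.02,0],[0,0,-0.03,0],[0,0,-0.03,0],[0,0,-0.04,0],[0,0,-0.04,0],[0,0,-0.04,0],[-0.01,0,-0.02,0],[-0.01,0,0,0],[0.0,0,0,0],[0,0,0,0]]}}

```text
clock: 26.15
eef_pos: [0.429, -0.2222, 0.2946]
tool_rot: [0.999, 0.035, -0.001, -0.001]
ft_force: [-0.2, 0.0, 0.7]
grip_width: 0.0854
```

```bash
python3 - <<'E'
from h import *
shot("wrist","w21");shot("scene","s21");shot("top","t21")
p,d,T,K=load("w21");P=cloud(d,T,K)
print(pose()[:3,3])
a=cv2.imread("pics/s21.png");cv2.imwrite("pics/s21c.png",cv2.resize(a[100:290,140:380],None,fx=3,fy=3,interpolation=2))
E
```

```text
[ 0.42941192 -0.22219526  0.29430558]
```

View pics/w21.png

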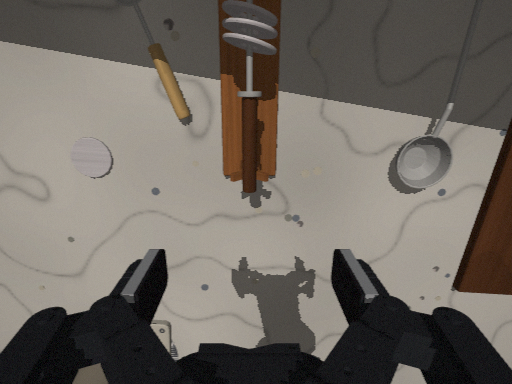

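View pics/s21c.png

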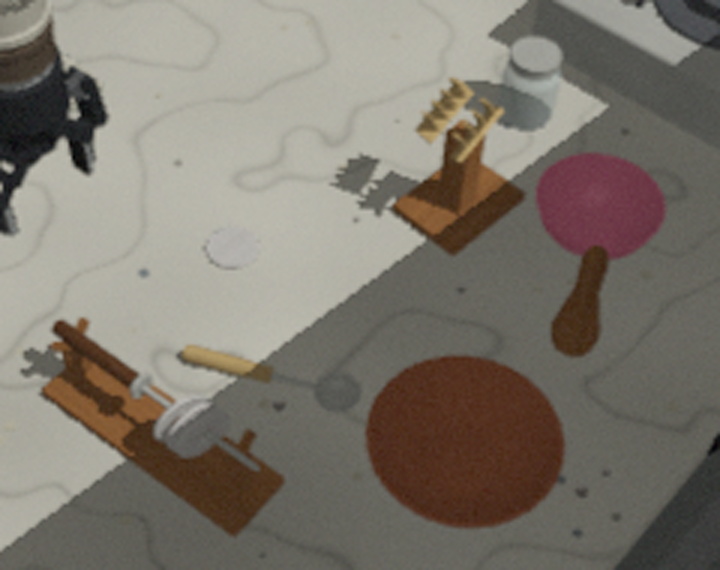

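View pics/t21.png

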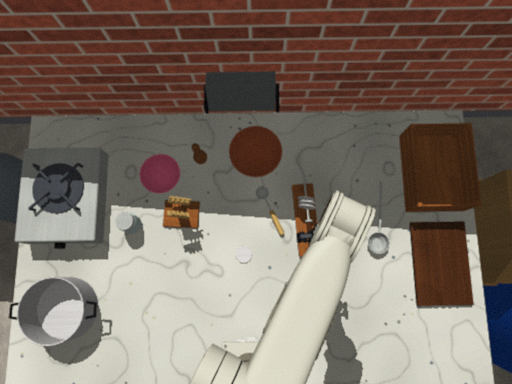

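```bash
python3 - <<'E'
from h import *
p,d,T,K=load("w21")
for n,u,v in [("guard",250,94),("end",249.5,193)]: print(n,onz(K,T,u,v,.085).round(4))
E
```

```text
guard [ 0.5093 -0.2178  0.085 ]
end [ 0.3886 -0.2258  0.085 ]
```

```bash
python3 -c "
from workcell import order
print(order.job_done())"
```

```text
the job is handed in; nothing more can be done
None
```

The loaded skewer is back in both notches of the stand with all three discs hanging between the posts, and I handed the job in after about 26 s of the 51 s allowed.

- **Tilting:** The tool can only yaw, so I gripped the handle and levered the shaft up on the rear notch. That tilted the skewer about 23° in the jaws.
- **Threading:** I slid it through all three discs without feeling any contact force, then lifted them square to the rack axis.
- **Laying back:** I pressed the handle into the rear notch until the skewer lay level, and released it.

**Last checks:**
- The rack is empty and the gripper is well clear of everything.
- All three discs hang between the posts, and none fell.
- The dish, pestle, bowl, ladle, spoon, blank and jar look unmoved by eye in the last pictures.
- **Forces:** The wrist readings I took stayed under about 8 N, though they were only taken at the end of each move.
- **Position:** The skewer lies about 3–4 mm further towards the tip end than at the start. I left it there because it rests properly in both notches.

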